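# Undo the double latch of a transport case and raise its lid

### The arm

A 6-joint arm with a two-finger parallel gripper is mounted at the origin on a cart in front of the work surface, level with it; the furniture and walls round the work are solid. World frame = base frame: x ahead of the robot, y to its left, z up, the work surface at z = 0. Lengths are in m, angles in rad, forces in N, time in s.
With the tool pointing down it reaches from about 0.225 to 0.875 m from the base axis. Payload 3.4 kg.
Tool frame: the origin (TCP) lies midway between the tips of the shut fingers; the grasp point (between the pads) lies behind it (manip.grip_point_offset is the z of the grasp point in the tool frame, in m); z points along the fingers, x is the direction in which the jaws open and shut, and the axes are right-handed (so a half turn about z gives the same grasp; the last joint's range is limited). The gripper opens to 85 mm and grips with 20 to 120 N. Pads are 22 mm wide; open, the fingers measure 114 mm over their backs; the gripper's body (76 mm by 85 mm) begins 54 mm behind the grasp point. The pads swing forward as they close: fully open they stand 13 mm farther back than shut.
Start: joints at [1.216, 0.276, 1.505, -0, 1.361, -0.121], TCP at [0.133, 0.559, 0.209] pointing down, gripper open.
Joint ranges: [-2.89, 2.89], [-0.75, 2.08], [0.22, 2.7], [-1.18, 4.32], [0.11, 2.71], [-2.7, 2.7]. Speed limits (rad/s): [2.57, 2.57, 3.14, 3.14, 3.14, 3.14].

### API

Orientations are given as a unit quaternion [w, x, y, z].
In Python, from rig import manip, eyes, recognise, regions_of, mark_of gives the robot as it stands.
- The arm moves only by the shell command python3 -m inch 'ROWS' [FORCE]. ROWS is JSON, a list of rows, each a list of 5 numbers: the gripper command: -1 is shut, 1 is fully open, values between are in proportion, then the shift along the tool's x, y, z in mm, then the turn about the tool's z in degrees. A call has 1 to 20 rows; each row shifts and turns the pose as measured when the row begins, along the tool's axes as they then stand; what a row does not reach is not made up. A row lasts 1/12 s, in which the tool goes at most 41.7 mm and 7.16 degrees, less where a joint would pass 70% of its speed; a pose out of reach is approached as far as the arm can. A call with a gripper value outside its range is refused whole. The fingers move at their own pace and stop on an object; FORCE is the grip in N (left out, the last holds). Time passes only in rows, so rows that do not move let the fingers close. It gives the time, the measured TCP pose, the force and the opening at its end, in the units of the state.
- manip.get_state(): the state, without advancing time (a new reading comes with each control period).
- eyes.get_image(name): name is "side" or "top"; returns a dict with "frame" (400x640x3 uint8, red, green, blue), "K" (3x3 intrinsics, pixels), "k1" (the pictures are not rectified: a ray, as slopes to the right and down, at radius r is drawn at 1 + k1 r^2 times it, then the intrinsics apply), "rvec" (rotation vector, rad) and "tvec" (3), from world to camera coordinates, as OpenCV has them. Camera axes: x right, y down, z forward; pixel columns grow to the right and rows downward; lengths in m; the calibration is good to about 2 mm. A picture is of the moment at which its call begins. There is no depth.
- manip.sign_off(): hands the job in, once; it reports no verdict.
Trained networks look in a picture, given as the dict that the camera call returned (one of the last four; its "shot" number tells which), for a name from the list of things; names that differ only in an ending like _2 or _b are one class to them, and where a whole thing is asked for, a point or a joint stands for the part that bears it (a point fixed in the world has none). Each returns a list of dicts, best first, with "confidence" (0 to 1); they miss things now and then, are a little off and sometimes report something else, mostly with a low value. They report only what shows in the picture. A call takes as long as a camera call.
- recognise(picture, target): "bbox" ([left, top, width, height] in pixels, round what is visible of it).
- regions_of(picture, target): "mask" (400x640 bool, what is visible of it) and "bbox" ([left, top, width, height] in pixels, round what is visible of it).
- mark_of(picture, target): "point" ([row, column] in pixels: a listed point, or the origin of a listed thing).
The state is a dict: "clock": time; "qpos": joint angles; "qd": joint speeds; "effort": joint torques, N m; "position": TCP position; "ee_rot": TCP orientation; "contact_force": force on the tool from outside, world axes, zero at the start; "moment": the same for the moment, N m; "width": finger opening in m.
Only numpy, scipy, OpenCV 4.12 (cv2) and the standard library are available. Lean on these libraries where they do the work, as an engineer would, in place of code of your own. Each camera call takes 0.05 s, during which the arm holds its last target.

### The job

Open the small grey transport case: swing the keeper lever well aside so that it no longer blocks the bolt, slide the bolt all the way back off the lid's tongue, and then lift the lid by its handle until it stands nearly upright and stays open by itself. Leave the keeper aside and the bolt back, and do not shift or tip the conical flask and the reagent bottle that stand beside the case.

Things in the scene. Friction and masses are not known exactly. Their poses are not given: they have to be found in the camera images.
- case: Fixed grey metal case, 120 (x) x 220 (y) x 78 mm high with lid shut. Origin under its centre, on the worktop; x points from the latch side (front, roughly towards the robot) to the hinge side, y to its left. A latch shelf 52 mm deep on the front carries bolt and keeper on the line x = -82 mm, their tops at z 85 mm. The lid's top is at z 78 mm.
- keeper (a joint): First catch: flat steel lever 18 mm wide on a vertical pivot, end-on behind the bolt's tail, so the bolt can move back only about 3 mm. Rad: near 0 in line with the bolt (blocking); grows as its free end swings out from the lid, towards the case's -x (clockwise from above), to a stop at 1.5; clear of the bolt above 0.75. Stays where left (friction 0.10 N m).
- keeper_post (a point): Point to grip on the keeper: axis of its upright black round post (14 mm diameter, from z 85 to 123 mm), at z 109 mm, 44 mm from the pivot. When blocking, it is at (-82, 56, 109) mm in the case frame, 66 mm from the bolt's post.
- keeper_pivot (a point): Point on the keeper's vertical pivot axis, at (-82, 100, 109) mm in the case frame.
- bolt (a joint): The second latch: a steel bolt 100 x 12 x 10 mm whose nose covers the lid's tongue and holds the lid shut. Value in m: 0 shut, grows as it slides along the case's +y towards the keeper, to the stop at 0.045 (fully back). The lid is free above 0.032. It stays where it is left; friction 1.5 N.
- bolt_post (a point): Point to grip on the bolt: axis of its upright black round post (14 mm diameter, from z 85 to 123 mm), at z 109 mm. With the bolt shut, it is at (-82, -10, 109) mm in the case frame.
- lid (a joint): Lid angle in rad: 0 shut, grows as the front edge rises, to the stop at 1.5. The hinge is stiff (0.28 N m): the lid stays where it is left.
- lid_handle (a point): Middle of the lid's black bow handle: a round bar of 12 mm diameter, 80 mm long, parallel to the case's y. With the lid shut, it is at (-20, 0, 114) mm in the case frame, its axis 36 mm above the lid, which leaves 30 mm free beneath the bar. It is 80 mm in front of the hinge axis and 48 mm above it.
- lid_hinge (a point): Middle of the lid's hinge axis, which runs along the case's y; at (60, 0, 66) mm in the case frame.
- flask: Bystander: loose conical glass flask with a foil cap, 64 mm across, 104 mm high, standing to one side of the case. Origin at the centre of its foot, z up.
- bottle: Bystander: loose glass reagent bottle with a screw cap, 57 mm across, 110 mm high, standing on the other side of the case. Origin at the centre of its foot, z up.

How it is judged:
By the outcome, as a careful person would: the job done as asked, in the order asked, and still so for the second after the job is handed in, with the robot touching nothing.
It also fails if it takes over 61 s, if anything falls off the work surface, if the arm or the gripper's body presses on something with over 40 N, if the wrist force passes 120 N, or if a joint passes its speed limit or range.

## Working session

There is one attempt and no reset: what is moved stays moved. The work goes in short steps, Python scripts to look and compute and a shell command to move; the robot and the scene stay as the last step left them, time stands still between calls to the robot, and variables do not carry over. Pictures are saved under pics/ and viewed, and the job is handed in when it is done.

```bash
ls; mkdir -p pics
cat > h.py <<'E'
import numpy as np, cv2
from rig import manip, eyes, recognise, regions_of, mark_of
from scipy.spatial.transform import Rotation as R
def ray(im,p):
    K=np.array(im["K"]);d=np.array([im["k1"],0,0,0,0.])
    u=cv2.undistortPoints(np.array([[[p[1],p[0]]]],float),K,d)[0,0]
    Rm=cv2.Rodrigues(np.array(im["rvec"],float))[0];t=np.array(im["tvec"],float)
    return -Rm.T@t, Rm.T@np.array([u[0],u[1],1])
def atz(im,p,z):
    o,d=ray(im,p); return o+d*(z-o[2])/d[2]
def tri(rs):
    A=0;b=0
    for o,d in rs:
        d=d/np.linalg.norm(d);P=np.eye(3)-np.outer(d,d);A=A+P;b=b+P@o
    x=np.linalg.solve(A,b)
    return x,[np.linalg.norm((np.eye(3)-np.outer(d,d)/(d@d))@(x-o)) for o,d in rs]
def proj(im,P):
    return cv2.projectPoints(np.array(P,float).reshape(-1,1,3),np.array(im["rvec"],float),np.array(im["tvec"],float),np.array(im["K"],float),np.array([im["k1"],0,0,0,0.]))[0][:,0]
def save(im,n): cv2.imwrite("pics/"+n,im["frame"][:,:,::-1])
E
python3 - <<'E'
from h import *
print(manip.get_state(), manip.grip_point_offset)
a=eyes.get_image("top");b=eyes.get_image("side");save(a,"t0.png");save(b,"s0.png")
for n in ["keeper_post","bolt_post","lid_handle","keeper_pivot","lid_hinge","case","flask","bottle"]:
    ma=mark_of(a,n);mb=mark_of(b,n)
    print(n,[(np.round(m["point"]),round(m["confidence"],2)) for m in ma[:2]],[(np.round(m["point"]),round(m["confidence"],2)) for m in mb[:2]])
    if ma and mb: print("   ",tri([ray(a,ma[0]["point"]),ray(b,mb[0]["point"])]))
E
```

```text
pics
{'clock': 0.0, 'qpos': array([ 1.21602422e+00,  2.76661462e-01,  1.50612823e+00,  1.00435168e-05,
        1.36069844e+00, -1.21009729e-01]), 'qd': array([-0.00119038,  0.00171402, -0.00046933,  0.00082887, -0.00127393,
        0.00021251]), 'effort': array([-1.24866729e-04, -4.16769969e+01, -2.45811045e+01, -2.86210206e-04,
        1.07999714e-02, -3.71077351e-05]), 'position': array([0.133003 , 0.5588289, 0.2078038]), 'ee_rot': array([ 4.89164727e-04,  7.84742042e-01,  6.19821772e-01, -8.11762201e-04]), 'contact_force': array([0.25949189, 1.25405672, 0.43959842]), 'moment': array([-0.0219756 , -0.01533196,  0.03690263]), 'width': 0.08548008874966191} -0.0187
keeper_post [(array([237., 304.]), 0.68)] [(array([213., 246.]), 0.54), (array([226., 329.]), 0.39)]
    (array([0.49761811, 0.03079294, 0.10986724]), [np.float64(0.002109244665137692), np.float64(0.002109244665137746)])
bolt_post [(array([236., 333.]), 0.55)] [(array([239., 258.]), 0.7), (array([224., 291.]), 0.27)]
    (array([ 0.5015378 , -0.03253892,  0.11233693]), [np.float64(0.0002984491972445459), np.float64(0.000298
[... 562 characters left out ...]
2, -0.02297219,  0.06495793]), [np.float64(0.0013314741323435023), np.float64(0.001331474132343496)])
case [(array([214., 327.]), 0.94)] [(array([254., 301.]), 0.75)]
    (array([ 0.57515596, -0.02195663, -0.00642989]), [np.float64(0.005643524450966587), np.float64(0.005643524450966647)])
flask [(array([214., 260.]), 0.96)] [(array([196., 273.]), 0.77)]
    (array([ 0.57091608,  0.14496609, -0.01267611]), [np.float64(0.0009426313271021709), np.float64(0.0009426313271021825)])
bottle [(array([201., 392.]), 0.77)] [(array([326., 340.]), 0.96), (array([212., 249.]), 0.28)]
    (array([ 0.60154179, -0.18720045, -0.00675725]), [np.float64(0.002009410365839493), np.float64(0.0020094103658393693)])
```

View pics/t0.png

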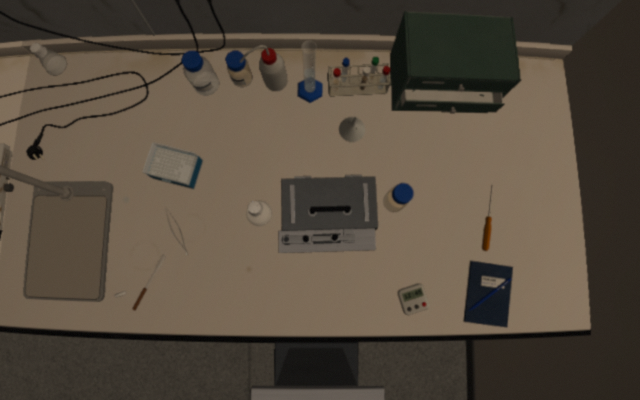

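View pics/s0.png

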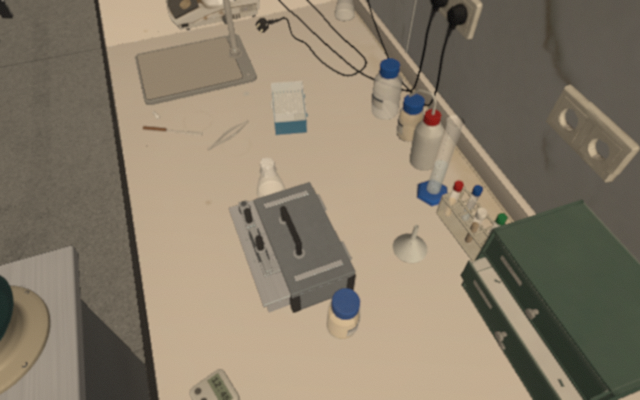

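Run:
```python
from h import *
from scipy.optimize import least_squares
a=eyes.get_image("top");b=eyes.get_image("side")
pts={"keeper_post":(-82,56,109),"bolt_post":(-82,-10,109),"lid_handle":(-20,0,114),"keeper_pivot":(-82,100,109),"lid_hinge":(60,0,66),"case":(0,0,0)}
obs=[]
for n,p in pts.items():
    for im in(a,b):
        m=mark_of(im,n)
        if m: obs.append((n,im,np.array(p)/1e3,np.array(m[0]["point"])[::-1]))
def W(v,p): c,s=np.cos(v[2]),np.sin(v[2]); return np.array([v[0]+c*p[0]-s*p[1],v[1]+s*p[0]+c*p[1],p[2]])
f=lambda v:np.concatenate([proj(im,W(v,p))[0]-o for n,im,p,o in obs])
r=least_squares(f,[.575,-.022,0],loss="soft_l1");print(r.x,np.degrees(r.x[2]))
for (n,im,p,o),e in zip(obs,f(r.x).reshape(-1,2)): print(n,o.round(),e.round(1))
for n,p in pts.items(): print(n,W(r.x,np.array(p)/1e3).round(4))
for nm,im in(("t",a),("s",b)):
    g=im["frame"][:,:,::-1].copy()
    for n,p in pts.items():
        q=proj(im,W(r.x,np.array(p)/1e3))[0]; cv2.circle(g,tuple(int(x) for x in q.round()),2,(0,0,255),-1)
    for z in(0,.078):
      c=[proj(im,W(r.x,(x,y,z)))[0] for x,y in((-.06,-.11),(.06,-.11),(.06,.11),(-.06,.11))]
      cv2.polylines(g,[np.array(c).round().astype(int)],True,(0,255,0),1)
    g=g[130:350,180:460]; cv2.imwrite(f"pics/{nm}1.png",cv2.resize(g,None,fx=2.7,fy=2.7,interpolation=cv2.INTER_CUBIC))
```

```text
[ 0.58296493 -0.02402464  0.02408828] 1.3801566485406838
keeper_post [306. 236.] [-1.3  1.3]
keeper_post [248. 215.] [ 0.6 -1.5]
bolt_post [336. 239.] [-1.6 -2.4]
bolt_post [260. 239.] [-0.7  2.4]
lid_handle [328. 209.] [ 1.5 -0.2]
keeper_pivot [284. 237.] [0.7 0.3]
keeper_pivot [243. 196.] [-0.4  0. ]
lid_hinge [329. 178.] [-1.3  0.3]
lid_hinge [331. 224.] [-0.2  1.8]
case [327. 211.] [ 1.  -3.1]
case [302. 254.] [ 0.3 -0.6]
keeper_post [0.4996 0.03   0.109 ]
bolt_post [ 0.5012 -0.036   0.109 ]
lid_handle [ 0.563  -0.0245  0.114 ]
keeper_pivot [0.4986 0.074  0.109 ]
lid_hinge [ 0.6429 -0.0226  0.066 ]
case [ 0.583 -0.024  0.   ]
```

View overlays.

View pics/t1.png

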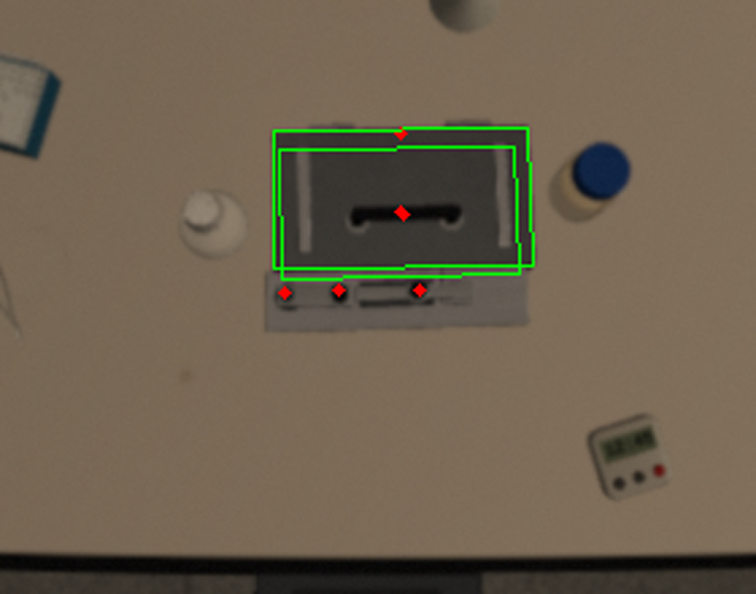

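View pics/s1.png

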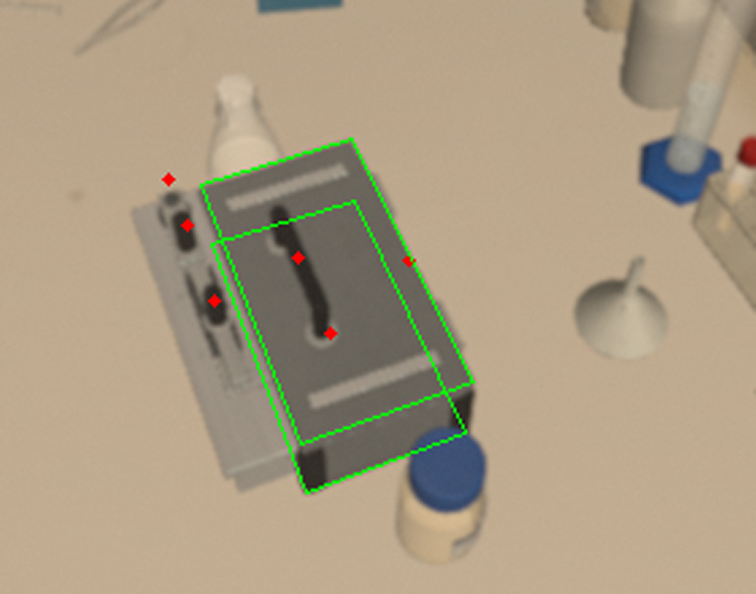

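```bash
cat > d.py <<'E'
import sys
from h import *
# usage: d.py casex casey casez(grasp point, mm) yaw_deg(case)
C=np.array([0.583,-0.024,0]);A=0.0241
s=manip.get_state();p=s["position"];q=s["ee_rot"];Rm=R.from_quat([q[1],q[2],q[3],q[0]])
g=p+Rm.as_matrix()@[0,0,manip.grip_point_offset]
Rc=R.from_euler("z",A)
print("t",round(s["clock"],2),"w",round(s["width"]*1e3,1),"F",s["contact_force"].round(1),"grasp in case mm",(Rc.inv().apply(g-C)*1e3).round(1),"yaw",np.degrees(np.arctan2(Rm.as_matrix()[1,0],Rm.as_matrix()[0,0])-A).round(1),"tilt",Rm.as_matrix()[:,2].round(3),"q",s["qpos"].round(2))
if len(sys.argv)>3:
    T=C+Rc.apply(np.array([float(x) for x in sys.argv[1:4]])/1e3)
    print("tool shift mm",(Rm.as_matrix().T@(T-g)*1e3).round(1))
E
python3 -m inch '[[0.5,-23.9,26.7,0,0],[0.5,-23.9,26.7,0,0],[0.5,-23.9,26.7,0,0],[0.5,-23.9,26.7,0,0],[0.5,-23.9,26.7,0,0],[0.5,-23.9,26.7,0,0],[0.5,-23.9,26.7,0,0],[0.5,-23.9,26.7,0,0],[0.5,-23.9,26.7,0,0],[0.5,-23.9,26.7,0,0],[0.5,-23.9,26.7,0,0],[0.5,-23.9,26.7,0,0],[0.5,-23.9,26.7,0,0],[0.5,-23.9,26.7,0,0]]'; python3 d.py -82 56 150
```

```text
clock: 2.77
position: [0.4291, 0.1382, 0.208]
ee_rot: [-0.002, 0.78, 0.626, 0.005]
contact_force: [0.0, 1.6, -0.1]
width: 0.064
t 2.77 w 64.0 F [ 0.   1.6 -0.1] grasp in case mm [-150.   165.7  226.7] yaw 76.1 tilt [ 0.006  0.009 -1.   ] q [ 0.15  0.08  1.75  0.01  1.3  -1.2 ]
tool shift mm [-90.8  92.2  76.1]
```

```bash
python3 -m inch '[[0.1,-25,25,0,0],[0.1,-25,25,0,0],[0.1,-25,25,0,0],[0.1,-15,16,0,0],[0.1,0,0,0,7],[0.1,0,0,0,7],[0.1,0,0,0,7],[0.1,0,0,0,7],[0.1,0,0,0,7],[0.1,0,0,0,7],[0.1,0,0,0,7],[0.1,0,0,0,7],[0.1,0,0,0,7],[0.1,0,0,0,7],[0.1,0,0,0,5],[0.1,0,0,0,0]]'; python3 d.py -82 56 150
```

```text
clock: 4.1
position: [0.5078, 0.0135, 0.2082]
ee_rot: [-0.003, 1.0, 0.0, 0.006]
contact_force: [0.1, 0.1, 0.1]
width: 0.0472
t 4.1 w 47.2 F [0.1 0.1 0.1] grasp in case mm [-74.5  39.2 226.9] yaw -1.4 tilt [ 0.013  0.005 -1.   ] q [-0.12  0.17  1.65  0.01  1.31 -0.12]
tool shift mm [ -8.8 -16.2  76.9]
```

```bash
python3 -m inch '[[0,-8.5,-16,0,0],[0,0,0,38,0],[0,0,0,38,0],[0,0,0,0,0]]'; python3 d.py -82 56 111
python3 - <<'E'
from h import *
for n in("top","side"):
    a=eyes.get_image(n);g=a["frame"][:,:,::-1][150:300,220:420];cv2.imwrite(f"pics/{n}2.png",cv2.resize(g,None,fx=4,fy=4,interpolation=cv2.INTER_CUBIC))
E
```

```text
clock: 4.43
position: [0.5035, 0.03, 0.1335]
ee_rot: [-0.002, 1.0, 0.005, 0.011]
contact_force: [-1.7, -0.4, -0.3]
width: 0.0425
t 4.43 w 42.5 F [-1.7 -0.4 -0.3] grasp in case mm [-78.6  55.9 152.2] yaw -0.9 tilt [ 0.022  0.004 -1.   ] q [-0.08  0.21  1.79  0.01  1.12 -0.1 ]
tool shift mm [-4.3  0.1 41.2]
```

View pics/top2.png

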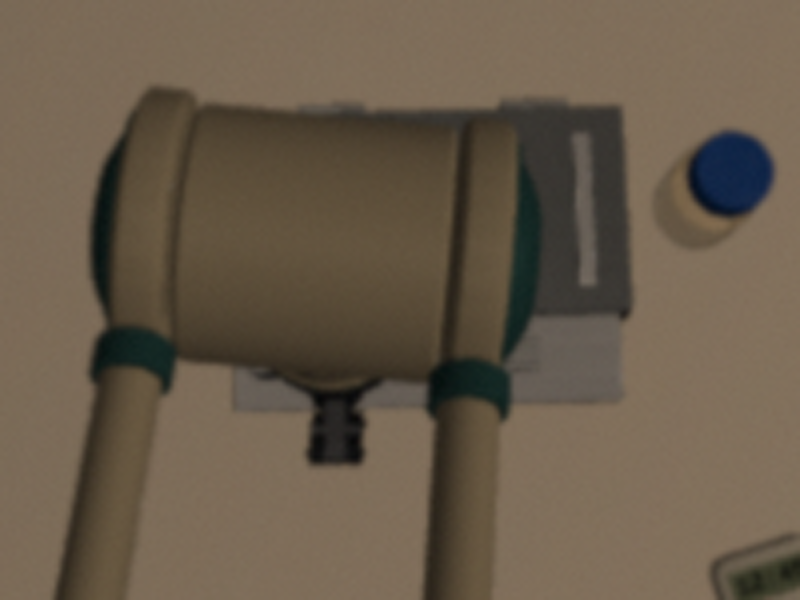

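View pics/side2.png

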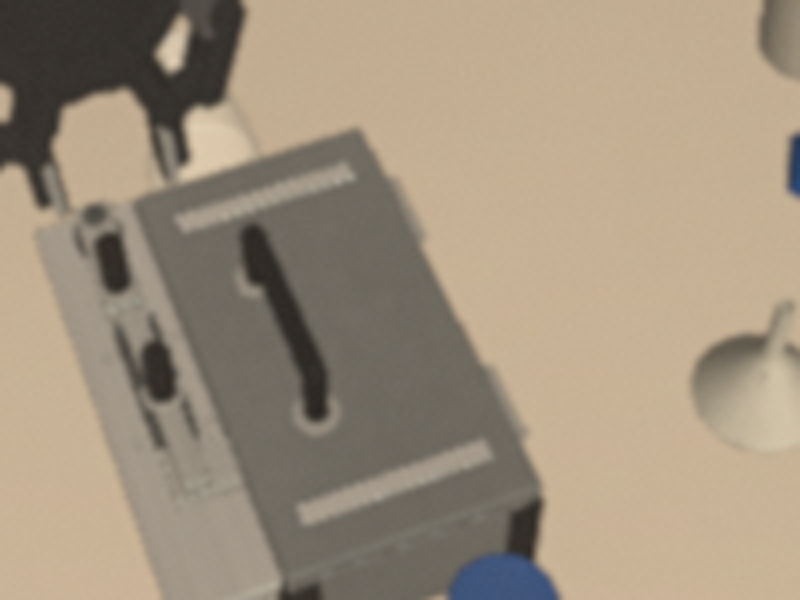

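The side view shows the open fingers (about 50,190 and 170,170 in the crop) on either side of the keeper post (115,260) and still above it, so I go down. The arm hides the top view.

```bash
python3 -m inch '[[0,-4,0,20,0],[0,-1,0,14,0],[0,0,0,5,0],[0,0,0,0,0]]' 25; python3 d.py -82 56 111
```

```text
clock: 4.87
position: [0.5119, 0.0285, 0.1077]
ee_rot: [-0.001, 1.0, 0.006, 0.024]
contact_force: [-0.3, -0.2, -0.1]
width: 0.0431
t 4.87 w 43.1 F [-0.3 -0.2 -0.1] grasp in case mm [-70.7  54.2 126.3] yaw -0.7 tilt [ 0.048  0.002 -0.999] q [-0.08  0.24  1.83  0.01  1.02 -0.1 ]
tool shift mm [-12.1  -1.6  14.8]
```

```bash
python3 -m inch '[[0,-6,0,2,0],[0,-6,0,2,0],[0,0,0,0,0]]' 25; python3 d.py -82 56 111
```

```text
clock: 5.12
position: [0.5028, 0.0278, 0.1072]
ee_rot: [-0.0, 1.0, 0.006, 0.028]
contact_force: [0.3, -0.1, -0.4]
width: 0.0426
t 5.12 w 42.6 F [ 0.3 -0.1 -0.4] grasp in case mm [-80.   53.8 125.8] yaw -0.7 tilt [ 0.056  0.001 -0.998] q [-0.09  0.22  1.86  0.01  1.01 -0.1 ]
tool shift mm [-2.9 -2.2 14.7]
```

```bash
python3 -m inch '[[0,-2,-1,8,0],[0,-2,-1,8,0],[0,0,0,2,0],[0,0,0,0,0]]' 25; python3 d.py -82 56 111
```

```text
clock: 5.45
position: [0.5001, 0.0299, 0.0893]
ee_rot: [-0.0, 1.0, 0.006, 0.03]
contact_force: [-0.2, -0.2, 0.4]
width: 0.0424
t 5.45 w 42.4 F [-0.2 -0.2  0.4] grasp in case mm [-82.7  55.9 108. ] yaw -0.7 tilt [ 0.06   0.001 -0.998] q [-0.08  0.24  1.89  0.01  0.96 -0.1 ]
tool shift mm [ 0.8 -0.1 -3. ]
```

Close on the post.

```bash
python3 -m inch '[[-1,0,0,-2,0],[-1,0,0,0,0],[-1,0,0,0,0],[-1,0,0,0,0],[-1,0,0,0,0]]' 25; python3 d.py -82 56 111
```

```text
clock: 5.87
position: [0.4993, 0.03, 0.0907]
ee_rot: [-0.0, 1.0, 0.006, 0.029]
contact_force: [-1.2, -0.0, -1.2]
width: 0.0125
t 5.87 w 12.5 F [-1.2 -0.  -1.2] grasp in case mm [-83.5  56.  109.4] yaw -0.6 tilt [ 0.057  0.001 -0.998] q [-0.08  0.23  1.89  0.01  0.96 -0.1 ]
tool shift mm [ 1.6 -0.  -1.5]
```

```bash
python3 -m inch '[[-1,-4.6,-0.25,0,6],[-1,-4.6,-0.25,0,6],[-1,-4.6,-0.25,0,6],[-1,-4.6,-0.25,0,6],[-1,-4.6,-0.25,0,6]]' 25; python3 d.py -104 61.9 110
```

```text
clock: 6.28
position: [0.4786, 0.035, 0.0906]
ee_rot: [-0.007, 0.965, -0.262, 0.029]
contact_force: [-1.4, 0.5, 1.7]
width: 0.0122
t 6.28 w 12.2 F [-1.4  0.5  1.7] grasp in case mm [-104.1   61.6  109.3] yaw -31.9 tilt [ 0.06  -0.001 -0.998] q [-0.07  0.2   1.93  0.    0.95  0.45]
tool shift mm [-0.1 -0.3 -0.7]
```

```bash
python3 -m inch '[[-1,-4.6,-0.25,0,6],[-1,-4.6,-0.25,0,6],[-1,-4.6,-0.25,0,6],[-1,-4.6,-0.25,0,6],[-1,-4.6,-0.25,0,6],[-1,-4.6,-0.25,0,6],[-1,-4.6,-0.25,0,6],[-1,-4.6,-0.25,0,6],[-1,0,0,0,0]]' 25; python3 d.py -125 91 110
```

```text
clock: 7.03
position: [0.457, 0.0649, 0.0909]
ee_rot: [-0.019, 0.762, -0.647, 0.025]
contact_force: [-0.2, -0.7, -1.5]
width: 0.0125
t 7.03 w 12.5 F [-0.2 -0.7 -1.5] grasp in case mm [-125.    92.   109.6] yaw -82.1 tilt [ 0.062 -0.004 -0.998] q [-0.01  0.18  1.97 -0.    0.94  1.4 ]
tool shift mm [ 1.   0.1 -0.4]
```

```bash
python3 -m inch '[[0,0,0,0,0],[0,0,0,0,0],[0,0,0,0,0],[0,0,0,-15,0],[0,0,0,-20,0],[0,0,0,-20,-7],[0,0,0,0,-7],[0,0,0,0,-7],[0,0,0,0,-7],[0,0,0,0,-7],[0,0,0,0,-7],[0,0,0,0,-7],[0,0,0,0,-7],[0,0,0,0,-7],[0,0,0,0,-7],[0,0,0,0,-7],[0,0,0,0,-4]]'; python3 d.py -82 -10 151
```

```text
clock: 8.45
position: [0.4564, 0.0623, 0.15]
ee_rot: [0.002, 0.999, 0.027, 0.033]
contact_force: [-0.5, -0.4, -1.1]
width: 0.0425
t 8.45 w 42.5 F [-0.5 -0.4 -1.1] grasp in case mm [-125.7   89.4  168.6] yaw 1.8 tilt [ 0.066 -0.003 -0.998] q [-0.01  0.11  1.88 -0.    1.09 -0.07]
tool shift mm [ 39.3 100.6  20.9]
```

Run:
```python
from h import *
for n in("side",):
    a=eyes.get_image(n);g=a["frame"][:,:,::-1][150:300,220:420];cv2.imwrite(f"pics/{n}3.png",cv2.resize(g,None,fx=4,fy=4,interpolation=cv2.INTER_CUBIC))
```

```text
(no output)
```

View pics/side3.png

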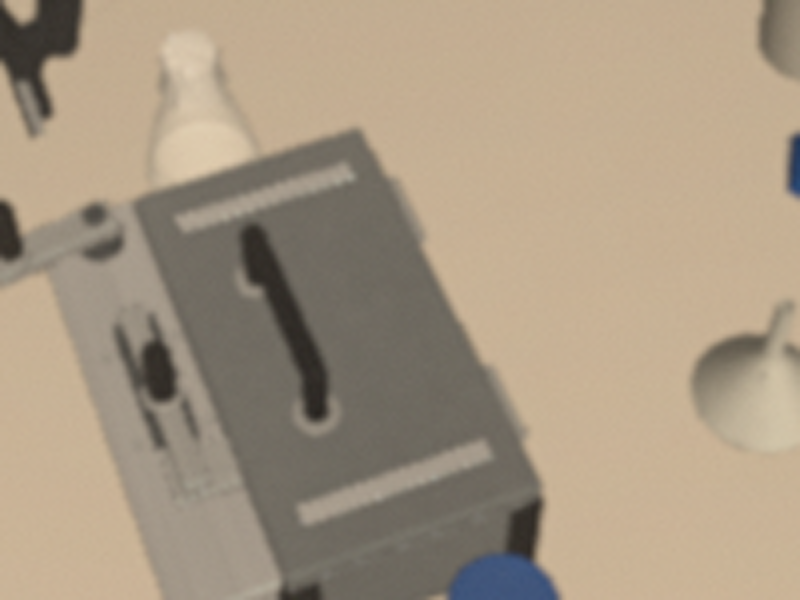

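The keeper now points straight out from the lid, with its pivot at about (95,215) and its post at (10,235) in the crop. The flask hasn't moved. Next is the bolt.

```bash
python3 -m inch '[[0,10,25,0,0],[0,10,25,0,0],[0,10,25,0,0],[0,9,25,0,0],[0,0,0,0,0]]'; python3 d.py -82 -10 111
```

```text
clock: 8.92
position: [0.5027, -0.0385, 0.1534]
ee_rot: [0.002, 0.999, 0.028, 0.034]
contact_force: [0.7, -0.1, -0.1]
width: 0.0429
t 8.92 w 42.9 F [ 0.7 -0.1 -0.1] grasp in case mm [-81.9 -12.5 172.1] yaw 1.9 tilt [ 0.067 -0.002 -0.998] q [-0.22  0.17  1.79  0.01  1.11 -0.29]
tool shift mm [-4.1 -2.9 60.9]
```

```bash
python3 -m inch '[[0,-1,-3,12,0],[0,-1,0,12,0],[0,-1,0,12,0],[0,-1,0,8,0],[0,0,0,0,0]]'; python3 d.py -82 -10 111
```

```text
clock: 9.33
position: [0.5032, -0.0383, 0.1083]
ee_rot: [0.002, 0.999, 0.024, 0.035]
contact_force: [-0.0, 1.2, -0.4]
width: 0.0429
t 9.33 w 42.9 F [-0.   1.2 -0.4] grasp in case mm [-81.4 -12.3 127. ] yaw 1.3 tilt [ 0.07  -0.002 -0.998] q [-0.22  0.21  1.86  0.02  0.99 -0.28]
tool shift mm [-1.7 -2.4 15.9]
```

```bash
python3 -m inch '[[0,-1,-2,8,0],[0,-1,-1,8,0],[0,0,0,0,0],[-1,0,0,0,0],[-1,0,0,0,0],[-1,0,0,0,0],[-1,0,0,0,0]]' 25; python3 d.py -82 35 111
```

```text
clock: 9.92
position: [0.503, -0.0343, 0.0917]
ee_rot: [0.002, 0.999, 0.024, 0.036]
contact_force: [0.9, 0.4, -4.3]
width: 0.0123
t 9.92 w 12.3 F [ 0.9  0.4 -4.3] grasp in case mm [-81.6  -8.3 110.4] yaw 1.3 tilt [ 0.072 -0.002 -0.997] q [-0.22  0.23  1.89  0.02  0.95 -0.27]
tool shift mm [  0.6 -43.3  -0.8]
```

```bash
python3 -m inch '[[-1,0,-6,0,0],[-1,0,-7,0,0],[-1,0,-7,0,0],[-1,0,-7,0,0],[-1,0,-7,0,0],[-1,0,-5,0,0],[-1,0,0,0,0]]' 25; python3 d.py -82 35 111
```

```text
clock: 10.5
position: [0.5016, 0.0074, 0.0917]
ee_rot: [0.003, 0.999, 0.024, 0.037]
contact_force: [1.5, -1.1, -3.2]
width: 0.0124
t 10.5 w 12.4 F [ 1.5 -1.1 -3.2] grasp in case mm [-82.   33.5 110.3] yaw 1.4 tilt [ 0.074 -0.005 -0.997] q [-0.13  0.23  1.9   0.01  0.94 -0.18]
tool shift mm [ 0.1 -1.5 -0.7]
```

```bash
python3 -m inch '[[-1,0,-3,0,0],[-1,0,-2,0,0],[-1,0,-1,0,0]]' 25; python3 d.py -82 35 111
```

```text
clock: 10.75
position: [0.5016, 0.0088, 0.0917]
ee_rot: [0.01, 0.999, 0.027, 0.037]
contact_force: [0.6, -4.6, -2.3]
width: 0.0122
t 10.75 w 12.2 F [ 0.6 -4.6 -2.3] grasp in case mm [-82.   35.1 110.3] yaw 1.8 tilt [ 0.074 -0.017 -0.997] q [-0.11  0.23  1.9  -0.01  0.94 -0.16]
tool shift mm [ 0.1  0.1 -0.7]
```

The bolt has reached its stop. Next I release it and lift.

```bash
python3 -m inch '[[0,0,0,0,0],[0,0,0,0,0],[0,0,0,0,0],[0,0,0,-15,0],[0,0,0,-20,0],[0,0,0,-20,0],[0,0,0,0,0]]'; python3 d.py -20 0 160;python3 - <<'E'
from h import *
for n in("side",):
    a=eyes.get_image(n);g=a["frame"][:,:,::-1][150:300,220:420];cv2.imwrite(f"pics/{n}4.png",cv2.resize(g,None,fx=4,fy=4,interpolation=cv2.INTER_CUBIC))
E
```

```text
clock: 11.33
position: [0.4957, 0.0127, 0.1481]
ee_rot: [0.006, 0.999, 0.026, 0.035]
contact_force: [0.8, 0.6, 0.5]
width: 0.0426
t 11.33 w 42.6 F [0.8 0.6 0.5] grasp in case mm [-87.7  39.  166.8] yaw 1.6 tilt [ 0.07  -0.011 -0.998] q [-0.11  0.16  1.82 -0.    1.09 -0.16]
tool shift mm [65.9 40.7 11.9]
```

View pics/side4.png

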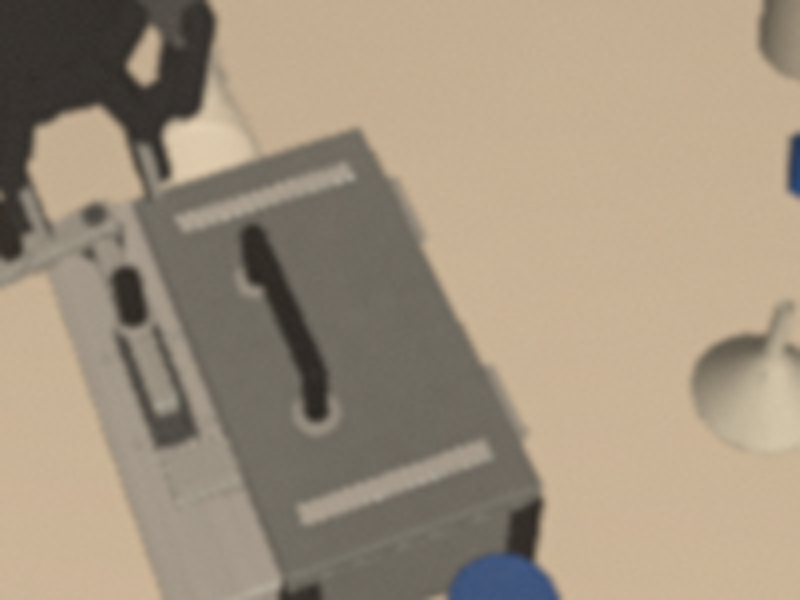

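The bolt is back: its post moved from about (160,370) to (130,295), and the tongue is uncovered. Now I move over to the handle.

```bash
python3 -m inch '[[0,16,10,0,0],[0,17,10,0,0],[0,17,10,0,0],[0,16,10,0,0],[0,0,0,0,0]]'; python3 d.py -20 0 114
```

```text
clock: 11.8
position: [0.5611, -0.0225, 0.1474]
ee_rot: [0.004, 0.999, 0.027, 0.031]
contact_force: [0.4, 0.1, 0.7]
width: 0.0427
t 11.8 w 42.7 F [0.4 0.1 0.7] grasp in case mm [-23.    2.2 166.1] yaw 1.7 tilt [ 0.062 -0.007 -0.998] q [-0.17  0.26  1.68  0.    1.13 -0.22]
tool shift mm [-0.2  1.8 52.2]
```

```bash
python3 -m inch '[[0,-1,1,12,0],[0,-1,1,12,0],[0,-1,0,10,0],[0,0,0,0,0]]'; python3 d.py -20 0 114
```

```text
clock: 12.13
position: [0.5574, -0.0236, 0.1079]
ee_rot: [0.003, 0.999, 0.026, 0.027]
contact_force: [-0.0, -0.1, 0.0]
width: 0.0427
t 12.13 w 42.7 F [-0.  -0.1  0. ] grasp in case mm [-26.6   1.1 126.6] yaw 1.6 tilt [ 0.055 -0.004 -0.999] q [-0.17  0.3   1.74  0.01  1.05 -0.23]
tool shift mm [ 5.9  1.2 13. ]
```

```bash
python3 -m inch '[[0,6,0,5,0],[0,1,0,5,0],[0,0,0,1,0],[0,0,0,0,0]]'; python3 d.py -20 0 114
```

```text
clock: 12.47
position: [0.5636, -0.0219, 0.0951]
ee_rot: [0.002, 0.999, 0.026, 0.025]
contact_force: [-0.5, -0.7, 0.2]
width: 0.0427
t 12.47 w 42.7 F [-0.5 -0.7  0.2] grasp in case mm [-20.3   2.7 113.8] yaw 1.6 tilt [ 0.051 -0.002 -0.999] q [-0.17  0.32  1.75  0.01  1.03 -0.22]
tool shift mm [ 0.3  2.7 -0.2]
```

```bash
python3 -m inch '[[-1,0,0,0,0],[-1,0,0,0,0],[-1,0,0,0,0],[-1,0,0,0,0],[-1,4.5,0,-6.8,0],[-1,5.1,0,-6.4,0],[-1,5.6,0,-5.9,0]]' 25
cat >> d.py <<'E'
c=Rc.inv().apply(g-C)*1e3
print("phi deg",np.degrees(np.arctan2(c[2]-66,60-c[0]))-30.96,"r",np.hypot(c[2]-66,60-c[0]))
def tgt(phi):
    b=np.radians(phi+30.96); return np.array([60-93.3*np.cos(b),c[1],66+93.3*np.sin(b)])
ph=np.degrees(np.arctan2(c[2]-66,60-c[0]))-30.96
last=g
for k in range(1,6):
    T=C+Rc.apply(tgt(ph+5*k)/1e3); print((Rm.as_matrix().T@(T-last)*1e3).round(1),end=' '); last=T
print()
E
python3 d.py
```

```text
clock: 13.05
position: [0.5776, -0.0208, 0.119]
ee_rot: [0.002, 0.999, 0.026, 0.026]
contact_force: [0.2, -0.8, 0.8]
width: -0.0001
t 13.05 w -0.1 F [ 0.2 -0.8  0.8] grasp in case mm [ -6.2   3.4 137.7] yaw 1.6 tilt [ 0.052 -0.003 -0.999] q [-0.16  0.32  1.68  0.01  1.09 -0.22]
phi deg 16.292914982730615 r 97.59597959425871
[ 9.2  0.3 -1.6] [ 6.9  0.2 -4.3] [ 7.2  0.2 -3.7] [ 7.5  0.2 -3.1] [ 7.8  0.2 -2.4]
```

The fingers closed on nothing (width 0), so I look.

Run:
```python
from h import *
for n in("side","top"):
    a=eyes.get_image(n);g=a["frame"][:,:,::-1][150:300,220:420];cv2.imwrite(f"pics/{n}5.png",cv2.resize(g,None,fx=4,fy=4,interpolation=cv2.INTER_CUBIC))
    for t in("lid_handle","lid_hinge"): print(n,t,mark_of(a,t)[:2], proj(a,R.from_euler("z",.0241).apply([-.02,0,.114])+[.583,-.024,0]))
```

```text
side lid_handle [{'point': [225.3, 290.2], 'confidence': 0.69}] [[290.2998758  224.78471265]]
side lid_hinge [{'point': [226.0, 332.8], 'confidence': 0.58}] [[290.2998758  224.78471265]]
top lid_handle [{'point': [210.5, 327.7], 'confidence': 0.89}] [[329.48490319 208.73566775]]
top lid_hinge [] [[329.48490319 208.73566775]]
```

View pics/side5.png

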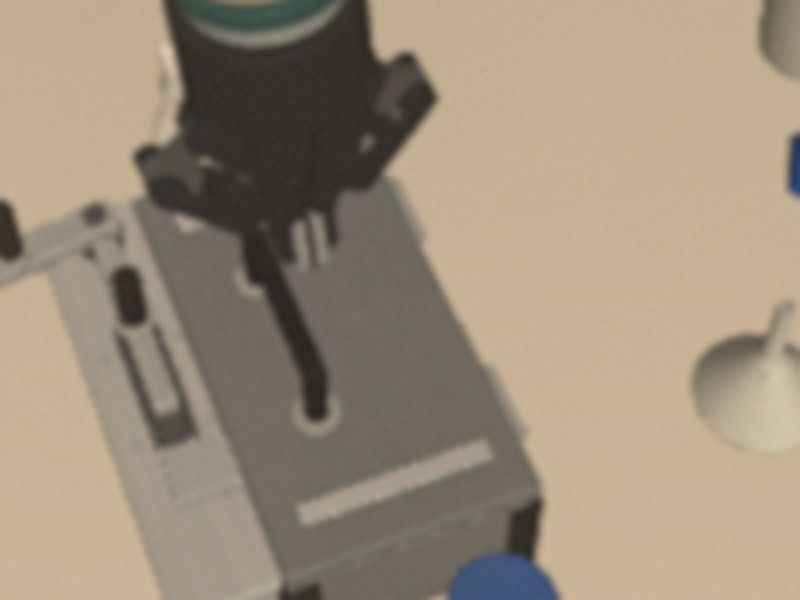

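View pics/top5.png

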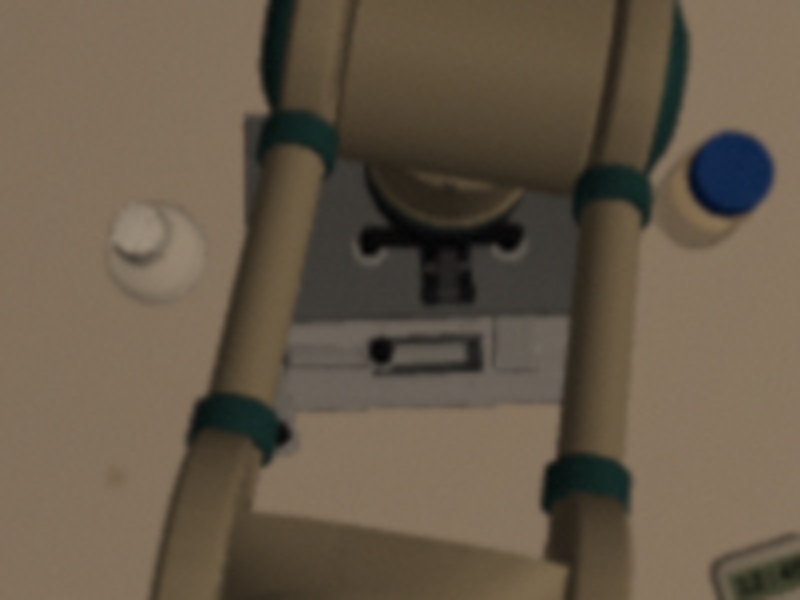

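```bash
python3 -m inch '[[-1,0,0,-15,0],[-1,0,0,-15,0],[0,-5,1,0,0],[0,-5,1,0,0],[0,-4,0,0,0],[0,0,0,0,0]]'; python3 d.py -20 0 111
```

```text
clock: 13.85
position: [0.5557, -0.0231, 0.1429]
ee_rot: [0.001, 0.999, 0.026, 0.02]
contact_force: [0.2, -0.5, 0.0]
width: 0.0424
t 13.85 w 42.4 F [ 0.2 -0.5  0. ] grasp in case mm [-28.    1.6 161.5] yaw 1.6 tilt [ 0.04  -0.001 -0.999] q [-0.17  0.27  1.68  0.01  1.15 -0.23]
tool shift mm [ 5.9  1.7 50.8]
phi deg 16.398524872928732 r 129.8868579019719
[30.1  0.8 22.9] [ 6.8  0.2 -4.4] [ 7.2  0.2 -3.8] [ 7.5  0.2 -3.2] [ 7.7  0.2 -2.5]
```

```bash
python3 -m inch '[[0,2,1,12,0],[0,2,1,12,0],[0,2,0,12,0],[0,2,0,6,0],[0,0,0,0,0]]'; python3 d.py -20 0 110
```

```text
clock: 14.27
position: [0.5626, -0.0247, 0.0971]
ee_rot: [0.001, 1.0, 0.026, 0.018]
contact_force: [-0.6, 0.3, -0.5]
width: 0.0426
t 14.27 w 42.6 F [-0.6  0.3 -0.5] grasp in case mm [-21.1  -0.2 115.8] yaw 1.6 tilt [ 0.036 -0.    -0.999] q [-0.17  0.32  1.73  0.01  1.05 -0.23]
tool shift mm [ 0.9 -0.2  5.9]
phi deg 0.6073788922349763 r 95.19983917883518
[ 6.4  0.2 -5.5] [ 5.4  0.2 -6.1] [ 5.9  0.2 -5.6] [ 6.3  0.2 -5.1] [ 6.8  0.2 -4.5]
```

```bash
python3 -m inch '[[0,1,0,3,0],[0,0,0,3,0],[-1,0,0,0,0],[-1,0,0,0,0],[-1,0,0,0,0],[-1,0,0,0,0],[-1,0,0,0,0]]' 60; python3 d.py -20 0 110
```

```text
clock: 14.85
position: [0.5637, -0.0246, 0.091]
ee_rot: [0.0, 1.0, 0.025, 0.018]
contact_force: [0.8, -0.8, -2.0]
width: 0.0087
t 14.85 w 8.7 F [ 0.8 -0.8 -2. ] grasp in case mm [-2.000e+01 -1.000e-01  1.097e+02] yaw 1.5 tilt [ 0.036 -0.    -0.999] q [-0.17  0.33  1.74  0.01  1.04 -0.23]
tool shift mm [-0.  -0.1 -0.3]
phi deg -2.3271368349849197 r 91.10741078838689
[ 2.6  0.1 -7.9] [ 5.   0.1 -6.4] [ 5.6  0.2 -5.9] [ 6.1  0.2 -5.4] [ 6.5  0.2 -4.9]
```

It's held this time. I lift in small arc steps.

```bash
python3 -m inch '[[-1,2.2,0,-3.4,0],[-1,2.5,0,-3.3,0],[-1,2.6,0,-3.2,0],[-1,2.7,0,-3.1,0]]' 60; python3 d.py -20 0 110
```

```text
clock: 15.18
position: [0.5696, -0.0244, 0.1006]
ee_rot: [0.0, 1.0, 0.025, 0.013]
contact_force: [-0.0, -1.9, -6.1]
width: 0.0085
t 15.18 w 8.5 F [-0.  -1.9 -6.1] grasp in case mm [-13.9  -0.  119.3] yaw 1.5 tilt [ 0.025 -0.    -1.   ] q [-0.17  0.34  1.7   0.    1.08 -0.22]
tool shift mm [-6.3 -0.2  9.1]
phi deg 4.823754705338061 r 91.11750431604843
[ 3.5  0.1 -7.6] [ 5.7  0.2 -5.8] [ 6.2  0.2 -5.3] [ 6.6  0.2 -4.7] [ 7.   0.2 -4.1]
```

```bash
sed -i 's/c=Rc.inv().apply(g-C)\*1e3/g=g+[0,0,.0043];c=Rc.inv().apply(g-C)*1e3/' d.py; python3 -m inch '[[-1,5.3,0,-6.2,0],[-1,5.8,0,-5.7,0],[-1,6.3,0,-5.2,0],[-1,6.7,0,-4.6,0]]' 60; python3 d.py
```

```text
clock: 15.52
position: [0.5915, -0.0236, 0.1232]
ee_rot: [0.001, 1.0, 0.025, 0.008]
contact_force: [-3.5, 0.3, 6.8]
width: 0.0065
t 15.52 w 6.5 F [-3.5  0.3  6.8] grasp in case mm [  8.2   0.2 141.9] yaw 1.5 tilt [ 0.017 -0.001 -1.   ] q [-0.16  0.35  1.62  0.    1.16 -0.21]
phi deg 26.1986976765984 r 95.44310819892853
[ 8.2  0.2 -2.2] [ 7.4  0.2 -3.4] [ 7.7  0.2 -2.7] [ 7.9  0.2 -2. ] [ 8.   0.2 -1.3]
```

Run:
```python
from h import *
for n in("side",):
    a=eyes.get_image(n);g=a["frame"][:,:,::-1][150:300,220:420];cv2.imwrite(f"pics/{n}6.png",cv2.resize(g,None,fx=4,fy=4,interpolation=cv2.INTER_CUBIC))
    print(mark_of(a,"lid_handle")[:1])
s=manip.get_state();print(proj(a,s["position"]+[0,0,.0187]),proj(a,s["position"]))
```

```text
[{'point': [220.4, 254.4], 'confidence': 0.72}]
[[305.43833133 209.72345087]] [[305.67597332 215.81614502]]
```

View pics/side6.png

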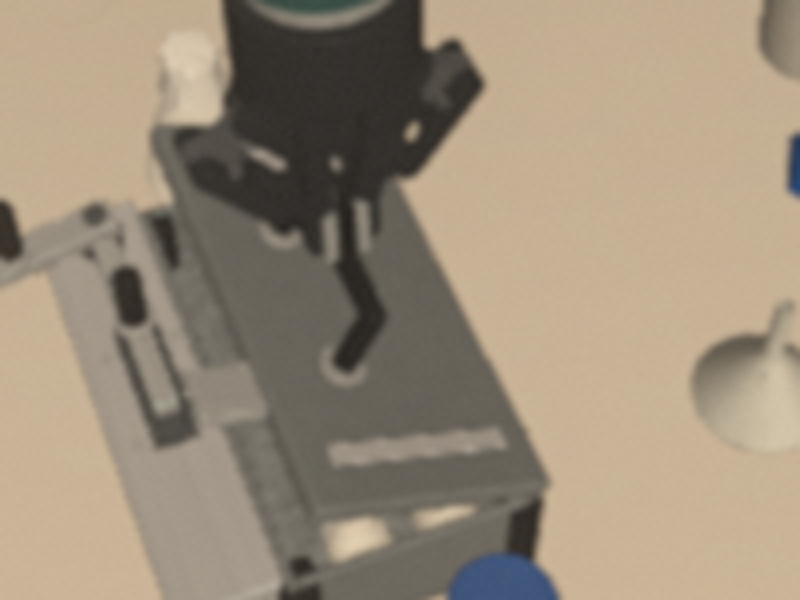

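The lid is about 25° open, but the bar has slid down a little in the pads. I re-grip 5 mm lower; the stiff hinge should hold the lid meanwhile.

```bash
python3 -m inch '[[-0.55,0,0,0,0],[-0.55,0,0,0,0],[-0.55,0,0,3,0],[-0.55,0,0,3,0],[-1,0,0,0,0],[-1,0,0,0,0],[-1,0,0,0,0]]' 60; python3 d.py
```

```text
clock: 16.2
position: [0.6025, -0.0224, 0.1285]
ee_rot: [0.001, 0.999, 0.026, 0.021]
contact_force: [0.3, 0.4, -0.1]
width: 0.0001
t 16.2 w 0.1 F [ 0.3  0.4 -0.1] grasp in case mm [ 18.7   1.1 147.1] yaw 1.6 tilt [ 0.042 -0.001 -0.999] q [-0.16  0.35  1.61  0.01  1.15 -0.21]
phi deg 33.256464809672515 r 94.89047755344636
[ 8.2  0.2 -1.4] [ 7.8  0.2 -2.2] [ 8.   0.2 -1.5] [ 8.1  0.2 -0.8] [ 8.1  0.2 -0.1]
```

```bash
python3 -m inch '[[-1,0,0,-15,0],[-1,0,0,-15,0],[-1,0,0,-5,0]]'
python3 - <<'E'
from h import *
for n in("side","top"):
    a=eyes.get_image(n);g=a["frame"][:,:,::-1][150:300,220:420].copy()
    print(n,mark_of(a,"lid_handle")[:2])
    for ph,col in((10,(255,0,0)),(15,(255,255,0)),(20,(0,255,0)),(25,(0,255,255)),(30,(0,0,255))):
        b=np.radians(ph+30.96)
        P=[R.from_euler("z",.0241).apply([.06-.0933*np.cos(b),y,.066+.0933*np.sin(b)])+[.583,-.024,0] for y in(-.04,0,.04)]
        q=proj(a,P);print(ph,q.round(1).tolist())
        g0=((q-[220,150])*4)
        if n=="side" or 1:
            pass
        ph_=g0
        globals().setdefault("L",[]).append((ph_,col))
    g=cv2.resize(g,None,fx=4,fy=4,interpolation=cv2.INTER_CUBIC)
    for p,col in L: cv2.polylines(g,[p.round().astype(int)],False,col,1)
    L.clear()
    cv2.imwrite(f"pics/{n}7.png",g)
E
python3 d.py
```

```text
clock: 16.45
position: [0.5991, -0.0221, 0.1616]
ee_rot: [0.0, 1.0, 0.026, 0.018]
contact_force: [0.1, -0.6, 0.2]
width: 0.0002
side [{'point': [205.7, 305.9], 'confidence': 0.62}]
10 [[302.8, 236.8], [295.0, 219.0], [287.6, 202.3]]
15 [[305.8, 233.9], [297.8, 216.2], [290.3, 199.4]]
20 [[309.0, 231.1], [301.0, 213.4], [293.3, 196.6]]
25 [[312.5, 228.4], [304.4, 210.7], [296.6, 194.0]]
30 [[316.3, 225.8], [308.0, 208.1], [300.1, 191.4]]
top [{'point': [193.1, 328.1], 'confidence': 0.71}]
10 [[347.9, 203.2], [329.6, 203.5], [311.3, 203.8]]
15 [[348.0, 200.2], [329.7, 200.5], [311.3, 200.8]]
20 [[348.1, 197.0], [329.7, 197.3], [311.2, 197.6]]
25 [[348.2, 193.6], [329.7, 193.9], [311.1, 194.2]]
30 [[348.3, 190.0], [329.7, 190.3], [311.1, 190.6]]
t 16.65 w -0.3 F [-0.4  0.7 -0.1] grasp in case mm [ 14.5   1.7 178.3] yaw 1.6 tilt [ 0.033  0.001 -0.999] q [-0.16  0.32  1.56  0.01  1.22 -0.21]
phi deg 37.723138482866084 r 125.17052446522024
[18.4  0.5 27.7] [ 8.   0.2 -1.7] [ 8.1  0.2 -1. ] [ 8.1  0.2 -0.3] [8.1 0.2 0.4]
```

View pics/side7.png

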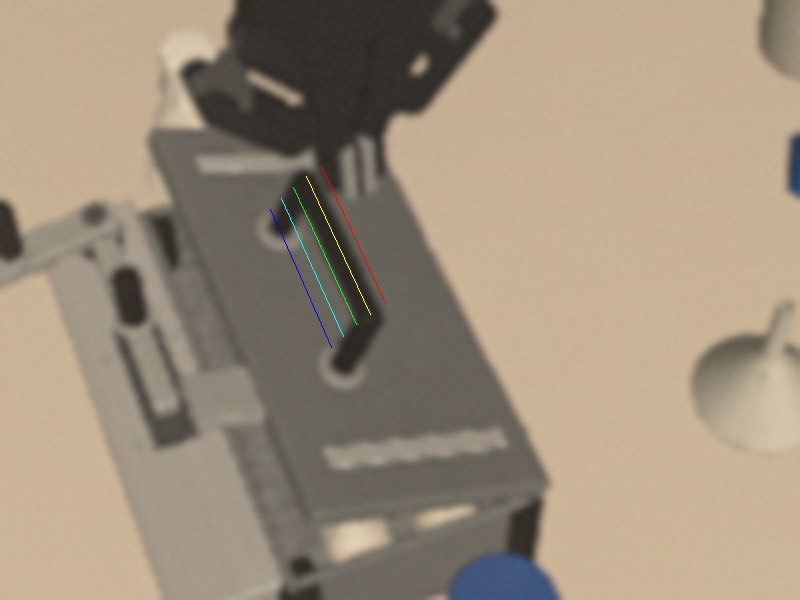

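View pics/top7.png

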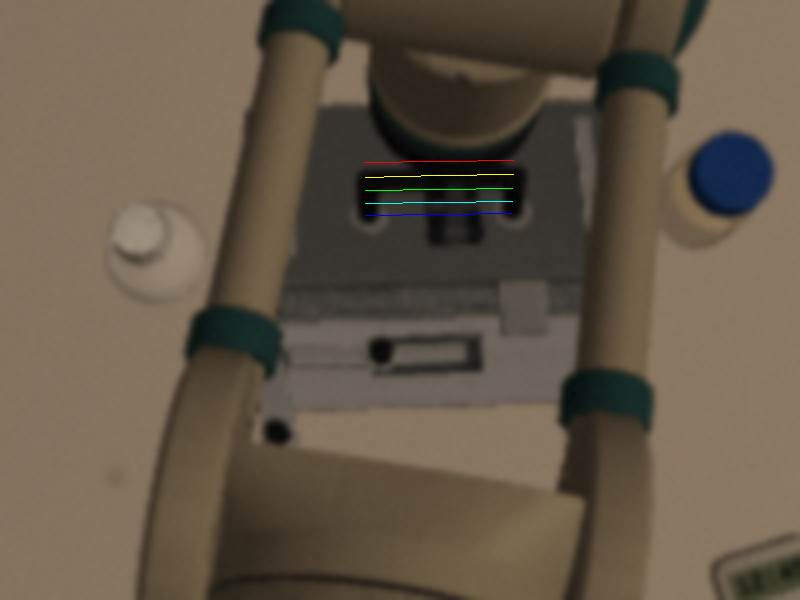

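Overlay: the bar lies at about 26° on the model (yellow line is 25°), and the hinge holds it. The squeeze pushed the bar out of the pads. I'll go deeper around the bar and swing it over with a looser cage grip.

```bash
python3 -m inch '[[-0.35,-3,1,0,0],[-0.35,-3,1,0,0],[-0.35,0,0,0,0]]'; python3 d.py 9 0 139 | head -2
```

```text
clock: 16.9
position: [0.5903, -0.0242, 0.1569]
ee_rot: [-0.0, 1.0, 0.026, 0.014]
contact_force: [-0.8, -0.7, -0.5]
width: 0.0277
t 16.9 w 27.7 F [-0.8 -0.7 -0.5] grasp in case mm [  6.7  -0.4 175.6] yaw 1.6 tilt [ 0.029  0.002 -1.   ] q [-0.16  0.32  1.58  0.01  1.22 -0.22]
tool shift mm [ 1.2 -0.3 36.7]
```

```bash
python3 -m inch '[[-0.35,1,0,9,0],[-0.35,1,0,10,0],[-0.35,0.5,0,9,0],[-0.35,0,0,0,0]]'; python3 d.py 9 0 139 | head -2
```

```text
clock: 17.23
position: [0.5928, -0.0241, 0.1251]
ee_rot: [-0.001, 1.0, 0.026, 0.014]
contact_force: [-0.4, -0.1, -0.7]
width: 0.028
t 17.23 w 28.0 F [-0.4 -0.1 -0.7] grasp in case mm [  9.2  -0.4 143.8] yaw 1.6 tilt [ 0.027  0.002 -1.   ] q [-0.16  0.34  1.62  0.01  1.15 -0.22]
tool shift mm [-0.4 -0.4  4.8]
```

```bash
python3 -m inch '[[-0.5,0,0,5,0],[-0.5,0,0,0,0],[-0.5,4,0,0,0],[-0.5,7,0,-4,0],[-0.5,7.3,0,-3.5,0]]'; sed -i 's/\.0043/.006/' d.py; python3 d.py
```

```text
clock: 17.65
position: [0.6029, -0.0233, 0.1233]
ee_rot: [-0.001, 1.0, 0.026, 0.003]
contact_force: [-5.2, -1.2, 0.3]
width: 0.0217
t 17.65 w 21.7 F [-5.2 -1.2  0.3] grasp in case mm [ 19.8   0.2 142. ] yaw 1.6 tilt [ 0.007  0.002 -1.   ] q [-0.16  0.37  1.58  0.    1.18 -0.21]
phi deg 32.90780132649152 r 91.30711891326577
[ 6.6  0.2 -5. ] [ 7.7  0.2 -2.5] [ 7.9  0.2 -1.9] [ 8.1  0.2 -1.2] [ 8.1  0.2 -0.5]
```

```bash
python3 -m inch '[[-0.5,7.3,0,-3.6,0],[-0.5,7.6,0,-2.9,0],[-0.5,7.9,0,-2.3,0],[-0.5,8,0,-1.6,0]]'; python3 d.py|head -2
```

```text
clock: 17.98
position: [0.6258, -0.0225, 0.1335]
ee_rot: [-0.0, 1.0, 0.026, -0.008]
contact_force: [-5.5, -1.2, 3.9]
width: 0.0214
t 17.98 w 21.4 F [-5.5 -1.2  3.9] grasp in case mm [ 43.1   0.5 152.2] yaw 1.6 tilt [-0.015  0.    -1.   ] q [-0.15  0.41  1.49 -0.    1.25 -0.2 ]
phi deg 48.63922036945075 r 93.74928169288545
```

```bash
python3 -m inch '[[-0.5,8,0,-0.5,0],[-0.5,8,0,-0.5,0],[-0.5,8,0,0,0],[-0.5,8,0,0,0]]'; python3 d.py|head -2
```

```text
clock: 18.32
position: [0.6558, -0.0213, 0.137]
ee_rot: [0.0, 1.0, 0.027, -0.012]
contact_force: [-3.6, -0.6, -1.7]
width: 0.0212
t 18.32 w 21.2 F [-3.6 -0.6 -1.7] grasp in case mm [ 73.3   1.  155.7] yaw 1.7 tilt [-0.023 -0.002 -1.   ] q [-0.14  0.45  1.41 -0.    1.3  -0.19]
phi deg 66.95851024693806 r 96.61111877984577
```

```bash
python3 -m inch '[[-0.5,8,0,1.5,0],[-0.5,8,0,2.5,0],[-0.5,7.5,0,3,0],[-0.5,4,0,2,0]]'; python3 d.py 103 0 145|head -2
```

```text
clock: 18.65
position: [0.6889, -0.0198, 0.1285]
ee_rot: [0.001, 1.0, 0.027, -0.009]
contact_force: [-2.4, -0.6, 2.5]
width: 0.0216
t 18.65 w 21.6 F [-2.4 -0.6  2.5] grasp in case mm [106.3   1.7 147.2] yaw 1.7 tilt [-0.018 -0.002 -1.   ] q [-0.13  0.5   1.34 -0.    1.31 -0.18]
tool shift mm [-3.3  1.6  2.2]
```

```bash
python3 -m inch '[[-0.5,-3,0,0,0],[-0.5,0,0,0,0]]'; python3 d.py 101.5 0 147|head -2
```

```text
clock: 18.82
position: [0.689, -0.0194, 0.127]
ee_rot: [0.0, 1.0, 0.027, -0.007]
contact_force: [0.1, 0.1, -0.1]
width: 0.0215
t 18.82 w 21.5 F [ 0.1  0.1 -0.1] grasp in case mm [106.4   2.  145.7] yaw 1.7 tilt [-0.014 -0.001 -1.   ] q [-0.13  0.5   1.35 -0.    1.3  -0.18]
tool shift mm [-5.   1.9 -1.2]
```

Force is zero. I centre the fingers round the bar and lift straight up, watching for sideways force.

```bash
python3 -m inch '[[-0.5,-3,0,0,0],[-0.5,-1,0,-5,0],[-0.5,0,0,-5,0]]'; python3 d.py 102 0 175|head -2
```

```text
clock: 19.07
position: [0.6849, -0.0191, 0.1354]
ee_rot: [-0.0, 1.0, 0.027, -0.007]
contact_force: [0.5, 0.2, 0.9]
width: 0.0216
t 19.07 w 21.6 F [0.5 0.2 0.9] grasp in case mm [102.3   2.4 154.1] yaw 1.7 tilt [-0.014  0.    -1.   ] q [-0.13  0.49  1.35 -0.    1.32 -0.18]
tool shift mm [ -0.7   2.4 -20.9]
```

```bash
python3 -m inch '[[-0.5,0.5,0,-7,0],[-0.5,0.8,0,-7,0],[-0.5,0.8,0,-7,0]]'; python3 d.py 102 0 175|head -2; python3 -m inch '[[-0.5,2,0,-10,0],[-0.5,2,0,-12,0],[-0.5,2,0,-12,0],[-0.5,2,0,-12,0],[-0.5,2,0,-12,0],[-0.5,0,0,-12,0]]';python3 d.py 102 0 175|head -2
```

```text
clock: 19.32
position: [0.687, -0.0189, 0.1587]
ee_rot: [-0.0, 1.0, 0.027, -0.007]
contact_force: [-0.4, 0.6, 0.0]
width: 0.0211
t 19.32 w 21.1 F [-0.4  0.6  0. ] grasp in case mm [104.4   2.6 177.4] yaw 1.7 tilt [-0.014  0.    -1.   ] q [-0.13  0.48  1.31 -0.    1.37 -0.18]
tool shift mm [-2.4  2.6  2.4]
clock: 19.82
position: [0.6999, -0.0183, 0.2376]
ee_rot: [-0.0, 1.0, 0.026, -0.004]
contact_force: [0.3, 1.0, 0.2]
width: 0.0214
t 19.82 w 21.4 F [0.3 1.  0.2] grasp in case mm [117.1   2.8 256.3] yaw 1.7 tilt [-0.008 -0.    -1.   ] q [-0.12  0.46  1.14 -0.    1.54 -0.18]
tool shift mm [-14.5   2.4  81.4]
```

```bash
python3 -m inch '[[-0.5,0,0,-15,0],[-0.5,0,0,-15,0],[-0.5,-25,0,0,0],[-0.5,-25,0,0,0],[-0.5,-25,0,0,0],[-0.5,-25,0,0,0],[-0.5,-25,0,0,0],[-0.5,-25,0,0,0],[-0.5,-25,0,0,0],[-0.5,-25,0,0,0],[-0.5,-25,0,0,0],[-0.5,-25,0,0,0],[-0.5,-25,0,0,0],[-0.5,0,0,0,0]]'
python3 - <<'E'
from h import *
for n in("side","top"):
    a=eyes.get_image(n);g=a["frame"][:,:,::-1][130:280,220:420].copy()
    g=cv2.resize(g,None,fx=4,fy=4,interpolation=cv2.INTER_CUBIC)
    for ph,col in((75,(255,0,0)),(80,(0,255,0)),(86,(0,0,255))):
        b=np.radians(ph+30.96)
        q=proj(a,[R.from_euler("z",.0241).apply([.06-.0933*np.cos(b),y,.066+.0933*np.sin(b)])+[.583,-.024,0] for y in(-.04,.04)])
        cv2.polylines(g,[((q-[220,130])*4).round().astype(int)],False,col,1)
    cv2.imwrite(f"pics/{n}8.png",g)
    for t in("flask","bottle"): 
        m=mark_of(a,t); print(n,t,m[0]["point"] if m else None)
E
python3 d.py|head -1
```

```text
clock: 20.98
position: [0.4216, -0.0338, 0.2857]
ee_rot: [0.003, 1.0, 0.027, 0.012]
contact_force: [-0.6, -0.8, 0.0]
width: 0.0212
side flask [194.7, 269.3]
side bottle [325.4, 341.3]
top flask [216.4, 258.5]
top bottle [200.8, 395.7]
t 21.28 w 21.5 F [ 0.9 -0.1 -0.2] grasp in case mm [-156.5   -6.3  303.1] yaw 1.8 tilt [ 0.025 -0.005 -1.   ] q [-0.24 -0.    1.66  0.    1.46 -0.3 ]
```

View pics/side8.png

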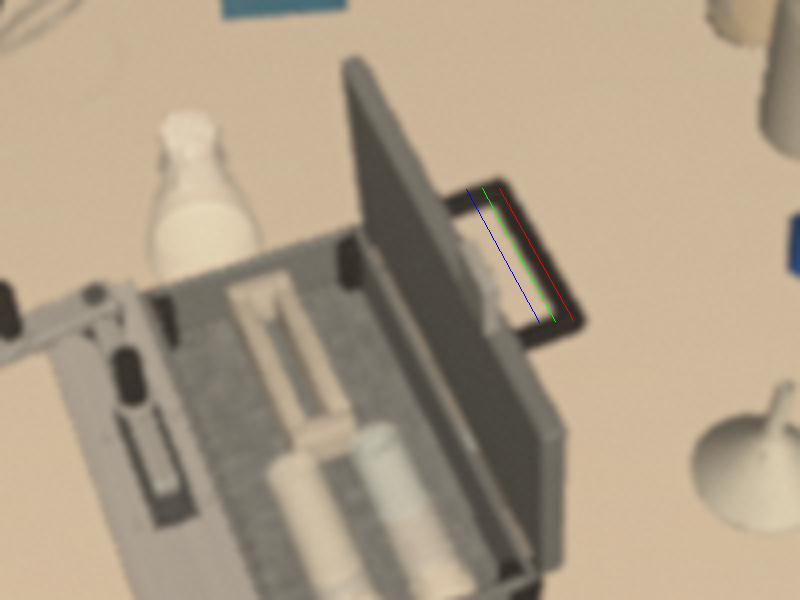

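View pics/top8.png

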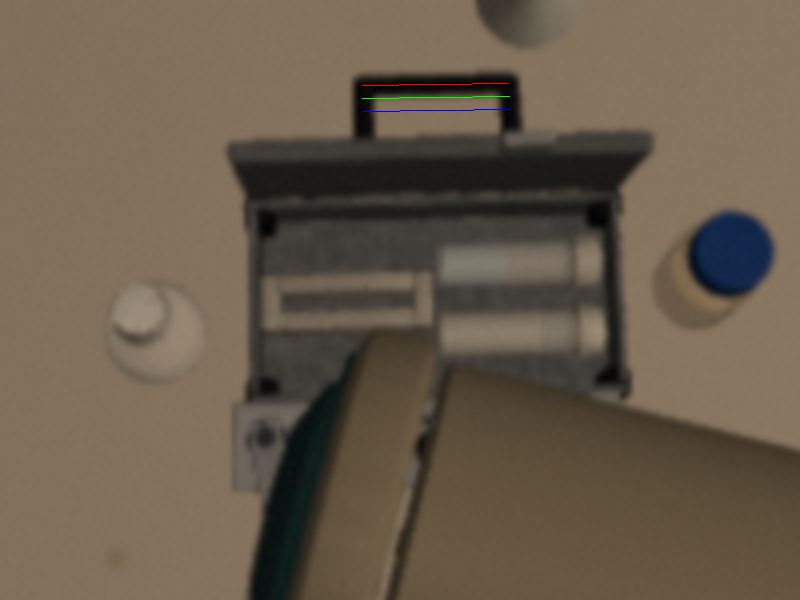

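The lid stands at about 86°, with the bar on the red 86° line. The bolt post is back at (130,375) and the keeper still points out, post at (5,310). In the top view the flask (155,330) and the bottle (730,255) look to be where they were in earlier frames. The arm is clear, so I hand in.

```bash
python3 -c "
from rig import manip
print(manip.sign_off())"
```

```text
the job is handed in; nothing more can be done
None
```

The case is open and the job is handed in at about 21 s of the 61 s allowed. `sign_off` gives no verdict.

- **Keeper:** I swung it aside to about 1.38 rad by its post; it counts as clear above 0.75.
- **Bolt:** I slid it back until it met its stop, about 45 mm, where I felt a 4.6 N reaction.
- **Lid:** I raised it by its handle to about 86° (1.5 rad, the stop). It stayed there after I let go.

**Slips:** The first grip on the handle slipped before the lid moved. The second raised the lid to about 26° and then lost the bar when I re-gripped. The stiff hinge held the lid there, and I finished with the fingers loosely round the bar, pushing it over.

**Last checks:**
- The side picture shows the keeper out and the bolt back; both pictures put the lid's bar on the 86° line. In the top view the arm hides most of the latch.
- The flask and bottle look unmoved by eye. The network's marks differ from the first look by 1–4 pixels, which I put down to its noise.
- The arm was clear of everything, with a contact force of about 1 N, which is the sensor's noise.
- The largest wrist force I read was about 8 N.

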